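# Pack the router's spare parts into the divided caddy

### The arm

A 7-joint arm with a two-finger parallel gripper is mounted at the origin on the work surface. World frame = base frame: x ahead of the robot, y to its left, z up, the work surface at z = 0. Lengths are in m, angles in rad, forces in N, time in s.
With the tool pointing down it reaches from about 0.4 to 0.85 m from the base axis. Payload 10.4 kg.
Tool frame: the origin (TCP) lies at the very end of the fingers, on their centre line; the grasp point (between the pads) lies 19 mm behind it; z points along the fingers, y is the line along which they close (so a half turn about z gives the same grasp; the last joint's range is limited). The gripper opens to 87 mm and grips with 3 to 60 N. Pads are 19 mm wide; open, the fingers measure 117 mm over their backs; the gripper's body (75 mm by 190 mm) begins 51 mm behind the grasp point.
Start: joints at [1.158, 0.332, -0.065, 1.46, 0.022, 1.35, -0.088], TCP at [0.238, -0.578, 0.223] pointing down, gripper open.
Joint ranges: [-2.6, 2.6], [-0.5, 2.12], [-1.47, 1.34], [0.16, 2.42], [-1.27, 4.41], [0.06, 2.06], [-2.6, 2.6]. Speed limits (rad/s): [2.22, 2.22, 2.79, 2.79, 3.14, 3.14, 3.14].

### API

Orientations are given as a unit quaternion [x, y, z, w].
In Python, from bench import r gives the robot as it stands.
- The arm moves only by the tool jog_arm, called as name(argument=value, ...), one argument or row to a line, values as JSON. Schema: {"type":"object","properties":{"ticks":{"type":"array","items":{"type":"array","items":{"type":"number"},"minItems":5,"maxItems":5},"minItems":1,"maxItems":12},"clamp_n":{"type":"number"},"only":{"type":"string"},"quiet":{"type":"boolean"},"lines":{"type":"string"}},"required":["ticks"],"additionalProperties":false}. ticks is a list of rows, 1 to 12 of them, each of 5 numbers: dx, dy, dz in a scale on which 1.0 is 0.6 m, then a turn about the tool's z in fractions of the full range, 1 being pi rad, then the finger opening in m; each row is the pose to reach, as a shift and turn from the pose commanded when the call began, along the tool's axes at that moment; what a row does not reach only later rows make up. A row lasts 1/10 s, in which the tool goes at most 0.05 m and 0.15 rad, less where a joint would pass 70% of its speed; a pose out of reach is approached as far as the arm can. The fingers move at their own pace and stop on an object; clamp_n is the grip in N (left out, the last holds). Time passes only in rows, so rows that do not move let the fingers close. The tool returns the time, the measured TCP pose, the force, the opening and the grip force at its end. only (a regular expression) keeps the lines of the reply that match it, lines (a string "A,B") keeps lines A to B, and quiet returns only ok. Input that does not fit is refused with a message, and nothing moves.
- r.read_state(): the state, without advancing time (a new reading comes with each control period).
- r.camera(name): name is "scene" or "top" or "wrist"; returns a dict with "img" (420x560x3 uint8, red, green, blue), "fx", "fy", "cx", "cy" (pixels), "pose" (4x4, takes a point from camera to world coordinates). Camera axes: x right, y down, z forward; pixel columns grow to the right and rows downward; lengths in m; the calibration is good to about 2 mm. The wrist camera is an equidistant fisheye: a pixel r from the principal point sees the ray r / f radians off the axis. A picture is of the moment at which its call begins. There is no depth.
- r.close_job(): hands the job in; it is judged then, once.
Trained networks look in the newest picture that a camera, given by its name, has taken for a name from the list of things; names that differ only in an ending like _2 or _b are one class to them, and where a whole thing is asked for, a point or a joint stands for the part that bears it (a point fixed in the world has none). Each returns a list of dicts, best first, with "p" (0 to 1); they miss things now and then, are a little off and sometimes report something else, mostly with a low value. They report only what shows in the picture. A call takes as long as a camera call. They do not tell look-alikes from the thing itself.
- r.recognise(camera, label): "position" ([column, row] as shares, 0 to 1, of the picture: columns of its width, rows of its height, amid what is visible of it).
- r.regions_of(camera, label): "pixels" (420x560 bool, what is visible of it) and "position" ([column, row] as shares, 0 to 1, of the picture: columns of its width, rows of its height, amid what is visible of it).
The state is a dict: "time": time; "joint_positions": joint angles; "joint_vel": joint speeds; "joint_torque": joint torques, N m; "ee_pos": TCP position; "eef_rot": TCP orientation; "ft_force": force on the tool from outside, world axes, zero at the start; "torque": the same for the moment, N m; "width": finger opening in m; "grip_force": force on a finger pad.
Only numpy, scipy, OpenCV 4.12 (cv2) and the standard library are available. Lean on these libraries where they do the work, as an engineer would, in place of code of your own. Each camera call takes 0.05 s, during which the arm holds its last target. There are 200 camera calls.

### The job

Pack the router's four loose accessories into the white caddy, each lying flat on the floor of the compartment made for it: the long antenna in the full-length compartment, the short antenna in the shortened compartment beside the closed end, the plug-in power adapter in the larger compartment of the split insert and the little grey cable coupler in the smaller one. The black marker and the black battery pack do not belong to the router: leave them where they lie.

Things in the scene. Friction and masses are not known exactly. Their poses are not given: they have to be found in the camera images.
- caddy: White shallow caddy, 188 (x) by 216 (y) mm, rim 16 mm above the desk, floor 4 mm thick, fixed to the desk. Holds three inserts side by side along its y, 68 mm apart. Origin: centre of its underside. Its place and yaw vary.
- insert_full: Grey-walled, light-floored insert 172 (x) by 66 (y) mm, 3 mm walls, inner floor 3 mm and wall tops 12 mm above its origin (centre of its underside). Fixed in the caddy; its place among the three varies. One undivided compartment, 166 by 60 mm inside, centred on the origin: for the long antenna.
- insert_short: Grey-walled, light-floored insert 172 (x) by 66 (y) mm, 3 mm walls, inner floor 3 mm and wall tops 12 mm above its origin (centre of its underside). Fixed in the caddy; its place among the three varies. One open compartment 116 by 60 mm, its centre at x = -25 mm; the rest, towards +x (x from 33 to 83 mm), is a closed solid grey block flush with the wall tops. For the short antenna.
- insert_split: Grey-walled, light-floored insert 172 (x) by 66 (y) mm, 3 mm walls, inner floor 3 mm and wall tops 12 mm above its origin (centre of its underside). Fixed in the caddy; its place among the three varies. A 4 mm wall at x = 19 mm divides it: the larger compartment, 100 by 60 mm, has its centre at x = -33 mm (for the power adapter), the smaller, 62 by 60 mm, at x = +52 mm (for the coupler).
- antenna_long: Long stick antenna, lying flat: 140 mm along its x, 22 wide (y), 24 high. From -x to +x: thin brass connector (12 mm long), dark knuckle (24), black flat-sided sleeve (60), thinner black tip (44 long, 13 wide). Origin: middle of its length and width, on its underside, below the sleeve; can be gripped across y there. About 45 g. Loose on the desk beside the caddy.
- antenna_short: Short stick antenna, same make, lying flat: 92 mm along its x, 22 wide (y), 24 high. From -x to +x: brass connector (12), knuckle (24), sleeve (34), thinner tip (22). Origin: middle of its length and width, on its underside; can be gripped across y there. About 30 g. Loose on the desk beside the caddy.
- adapter: Black plug-in power adapter: case 64 (x) by 44 (y) by 32 (z) mm with a grey panel on top and two steel prongs that stick out 14 mm from its +x end (16 mm above the underside). Origin: centre of the case's underside. About 110 g. Loose on the desk beside the caddy.
- coupler: Small grey cable coupler with a white band round its middle and a dark socket at each end: 44 (x) by 26 (y) by 24 (z) mm. Origin: centre of its underside. About 30 g. Loose on the desk beside the caddy.
- marker: Look-alike: black flat-bodied marker pen, cap on, with a thin white line in the middle and no brass connector; 118 (x) by 23 (y) by 22 (z) mm. Origin: near the middle, on its underside. To be left where it lies.
- battery_pack: Look-alike: black rounded battery pack without prongs, four white dots on top; 70 (x) by 44 (y) by 30 (z) mm. Origin: centre of its underside. To be left where it lies.
Things that resemble listed ones, but are neither listed nor needed, are in the scene too. Leave any orange or red look-alike of the antenna_long alone.

How it is judged:
At the end, for the whole second after the job is handed in: All four flat (tilt < 0.07 rad, < 3 mm off the inner floor) and at rest, origin near its compartment's centre, within, in insert x / y: long antenna 15 / 20 mm, short 15 / 20, adapter 20 / 12, coupler 19 / 18. Marker and battery pack within 30 mm of their start (x of antenna_long in the frame of insert_full between -0.015 and 0.015 m and y of antenna_long in the frame of insert_full between -0.02 and 0.02 m and z of antenna_long in the frame of insert_full below 0.006 m and angle between each of antenna_long, antenna_short, adapter, coupler's own z axis and vertical below 0.07 rad and linear speed of each of antenna_long, antenna_short, adapter, coupler below 0.02 m/s and angular speed of each of antenna_long, antenna_short, adapter, coupler below 0.2 rad/s and x of antenna_short in the frame of insert_short between -0.04 and -0.01 m and y of antenna_short in the frame of insert_short between -0.02 and 0.02 m and z of antenna_short in the frame of insert_short below 0.006 m and x of adapter in the frame of insert_split between -0.053 and -0.013 m and y of adapter in the frame of insert_split between -0.012 and 0.012 m and z of each of adapter, coupler in the frame of insert_split below 0.006 m and x of coupler in the frame of insert_split between 0.033 and 0.071 m and y of coupler in the frame of insert_split between -0.018 and 0.018 m and distance of each of marker, battery_pack from where it was at the start of the episode below 0.03 m); the robot touches nothing.
It also fails if it takes over 99 s, if anything falls off the work surface, if the arm or the gripper's body presses on something with over 40 N, if the wrist force passes 120 N, or if a joint passes its speed limit or range.

## Working session

There is one attempt and no reset: what is moved stays moved. The work goes in short steps, Python scripts to look and compute and a tool call to move; the robot and the scene stay as the last step left them, time stands still between calls to the robot, and variables do not carry over. Pictures are saved under pics/ and viewed, at most 14 in all, crops included, and the job is handed in when it is done.

```bash
ls; mkdir -p pics; python3 - <<'E'
from bench import r
import cv2,numpy as np
for n in("top","scene"):
    c=r.camera(n); cv2.imwrite(f"pics/{n}0.png",c["img"][:,:,::-1]); print(n,c["fx"],c["fy"],c["cx"],c["cy"],np.round(c["pose"],3).tolist())
s=r.read_state(); print(s["time"],s["ee_pos"],s["eef_rot"],s["width"])
for l in "caddy insert_full insert_short insert_split antenna_long antenna_short adapter coupler marker battery_pack".split():
    print(l,[(round(d["p"],2),round(d["position"][0]*560),round(d["position"][1]*420)) for d in r.recognise("top",l)])
E
```

```text
pics
top 534.4574891134453 534.4574891134453 273.5636014091774 214.82562348035736 [[0.022, -0.991, 0.131, 0.4], [-1.0, -0.02, 0.018, -0.011], [-0.016, -0.132, -0.991, 1.391], [0.0, 0.0, 0.0, 1.0]]
scene 452.62066437999954 452.62066437999954 280.5228819900571 213.73984671551713 [[0.194, 0.564, -0.803, 1.635], [0.981, -0.128, 0.147, -0.177], [-0.02, -0.816, -0.578, 0.816], [0.0, 0.0, 0.0, 1.0]]
0.1 [ 0.2373524  -0.57779656  0.22184446] [ 9.81062804e-01  1.93688856e-01 -1.54913004e-04 -6.13718801e-04] 0.08710114501513928
caddy [(0.64, 176, 206), (0.63, 277, 186)]
insert_full [(0.91, 247, 214)]
insert_short [(0.75, 269, 222)]
insert_split [(0.92, 296, 228)]
antenna_long [(0.71, 115, 335), (0.68, 173, 294), (0.66, 235, 120), (0.56, 240, 310)]
antenna_short [(0.83, 122, 254)]
adapter [(0.69, 381, 208), (0.37, 172, 293)]
coupler [(0.55, 385, 291)]
marker [(0.73, 441, 255)]
battery_pack [(0.83, 178, 207), (0.58, 388, 290)]
```

View pics/top0.png

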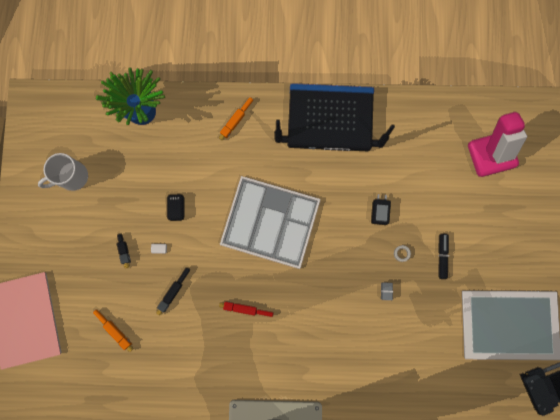

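View pics/scene0.png

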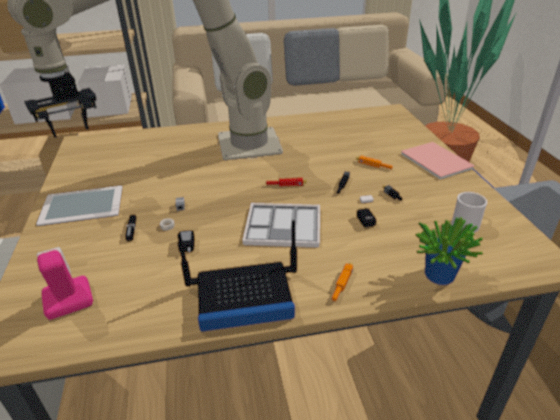

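The top picture shows black candidates: (173,290) and (123,250) antennas with brass ends, (444,256) marker-like, (381,211) adapter-like, (175,207) battery-like, grey (387,291) coupler, white (158,248) unknown, and orange/red look-alikes. The caddy is at (270,222). I'll confirm in one enlarged montage and measure.

```bash
cat > h.py <<'E'
from bench import r
import cv2,numpy as np
from scipy.spatial.transform import Rotation as R
def proj(c,uv,z):
    uv=np.asarray(uv,float).reshape(-1,2); P=c["pose"]
    d=np.c_[(uv[:,0]-c["cx"])/c["fx"],(uv[:,1]-c["cy"])/c["fy"],np.ones(len(uv))]@P[:3,:3].T
    return (P[:3,3]+d*((z-P[2,3])/d[:,2:]))[:,:2]
def rect(c,mask,z):
    v,u=np.nonzero(mask); w=proj(c,np.c_[u,v],z)
    (x,y),(a,b),t=cv2.minAreaRect((w*1000).astype(np.float32)); 
    if a<b: a,b,t=b,a,t+90
    return x,y,a+2.6,b+2.6,(t+90)%180-90, (w.mean(0)*1000)
def go(x,y,z,yaw=None):
    """shift in tool axes to a world TCP; yaw (deg): direction of closing line in world"""
    s=r.read_state(); M=R.from_quat(s["eef_rot"]).as_matrix()
    d=M.T@(np.array([x,y,z])-s["ee_pos"]); t=0
    cur=np.degrees(np.arctan2(M[1,1],M[0,1]))
    if yaw is not None: t=-np.radians((yaw-cur+90)%180-90)
    print("shift",d.round(4),"turn",round(t,3),"| now",np.round(s["ee_pos"],4),"closing yaw",round(cur,1),"tilt",M[2].round(3),"q7",s["joint_positions"][6].round(2),"w",round(s["width"],4),"t",s["time"])
E
python3 - <<'E'
from h import *
c=r.camera("top")
for l,z in dict(insert_full=.016,insert_short=.016,insert_split=.016,antenna_long=.014,antenna_short=.014,adapter=.02,coupler=.016,marker=.014,battery_pack=.02).items():
    for d in r.regions_of("top",l):
        x,y,a,b,t,m=rect(c,d["pixels"],z); p=d["position"]
        print(l,round(d["p"],2),[round(p[0]*560),round(p[1]*420)],"ctr %.0f %.0f size %.0f %.0f yaw %.1f"%(x,y,a,b,t),m.round())
im=c["img"][:,:,::-1]; T=[]
for u,v in[(173,290),(123,250),(158,248),(175,207),(381,211),(387,291),(444,256),(270,222)]:
    h=28 if u!=270 else 56
    T.append(cv2.resize(im[v-h:v+h,u-h:u+h],(200,200),interpolation=cv2.INTER_CUBIC))
cv2.imwrite("pics/m.png",np.vstack([np.hstack(T[:4]),np.hstack(T[4:])]))
E
```

```text
insert_full 0.98 [244, 217] ctr 583 90 size 175 71 yaw -14.9 [583.  90.]
insert_short 0.83 [270, 224] ctr 567 24 size 177 71 yaw -15.2 [566.  24.]
insert_short 0.38 [246, 215] ctr 583 90 size 175 69 yaw -15.2 [582.  90.]
insert_split 0.85 [297, 227] ctr 548 -41 size 176 70 yaw -15.4 [547. -41.]
insert_split 0.65 [120, 253] ctr 482 403 size 92 28 yaw 14.6 [479. 402.]
antenna_long 0.97 [113, 331] ctr 280 418 size 142 29 yaw 48.0 [278. 415.]
antenna_long 0.96 [173, 292] ctr 382 268 size 141 29 yaw -31.7 [378. 271.]
antenna_long 0.8 [242, 309] ctr 341 80 size 138 27 yaw 82.0 [341.  85.]
antenna_long 0.79 [235, 120] ctr 841 122 size 142 32 yaw -37.0 [839. 123.]
antenna_short 0.77 [121, 251] ctr 482 404 size 96 31 yaw 19.9 [479. 402.]
adapter 0.96 [384, 211] ctr 598 -262 size 68 47 yaw -4.5 [ 597. -262.]
coupler 0.55 [388, 289] ctr 395 -275 size 48 33 yaw -0.2 [ 395. -276.]
marker 0.87 [441, 255] ctr 486 -423 size 118 26 yaw -1.1 [ 487. -422.]
battery_pack 0.68 [174, 208] ctr 597 272 size 77 50 yaw 2.5 [597. 271.]
```

View pics/m.png

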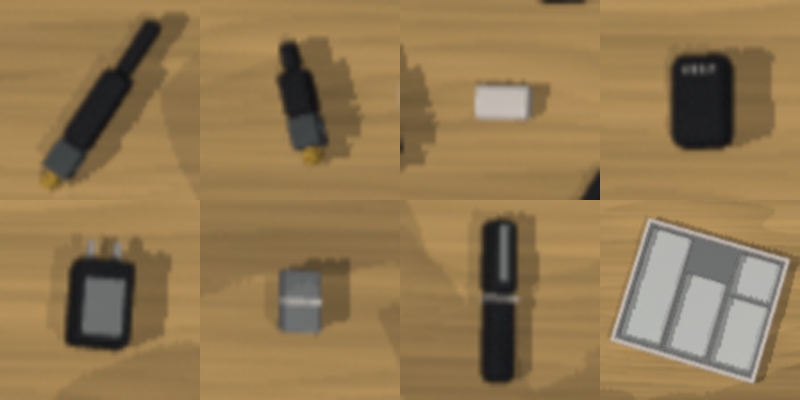

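Candidates: long antenna = (173,290), the only black one with brass end (others of that length are orange or red, and (444,256) is the marker with a white line). Short antenna = (123,250) with brass; adapter = (381,211) with prongs (battery (175,207) has dots); coupler = (387,291), grey with white band (the white block (158,248) has none). Insert sizes and the 68 mm spacing agree. Coupler first.

```bash
python3 -c "
from h import *
go(.395,-.275,.12,90)"
```

```text
shift [ 0.2609 -0.2205  0.1026] turn 0.39 | now [ 0.2375 -0.5781  0.2226] closing yaw -67.7 tilt [ 0.  0. -1.] q7 -0.09 w 0.0868 t 1.1
```

Units first: shifts go in shares of 0.6 m and turns go in shares of pi rad. So 0.261 m / 0.6 = 0.435, -0.22 m / 0.6 = -0.3667, 0.39 rad / 3.1416 = 0.1241.

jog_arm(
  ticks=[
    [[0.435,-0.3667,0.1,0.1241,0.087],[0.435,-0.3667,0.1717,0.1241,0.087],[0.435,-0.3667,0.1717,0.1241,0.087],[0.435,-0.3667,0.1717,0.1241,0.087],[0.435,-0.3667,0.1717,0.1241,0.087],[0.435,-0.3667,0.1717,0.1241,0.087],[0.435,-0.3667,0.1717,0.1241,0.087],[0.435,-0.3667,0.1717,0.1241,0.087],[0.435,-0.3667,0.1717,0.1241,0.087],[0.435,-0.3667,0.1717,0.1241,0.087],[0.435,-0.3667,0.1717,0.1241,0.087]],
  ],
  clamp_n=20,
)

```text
refused: ticks[0]: the value is too long (schema: maxItems 5). Nothing was moved.
```

Nothing moved. I misread the format; it is a list of rows, each a list of 5 numbers. Resending.

jog_arm(
  ticks=[
    [0.435,-0.3667,0.1,0.1241,0.087],
    [0.435,-0.3667,0.1717,0.1241,0.087],
    [0.435,-0.3667,0.1717,0.1241,0.087],
    [0.435,-0.3667,0.1717,0.1241,0.087],
    [0.435,-0.3667,0.1717,0.1241,0.087],
    [0.435,-0.3667,0.1717,0.1241,0.087],
    [0.435,-0.3667,0.1717,0.1241,0.087],
    [0.435,-0.3667,0.1717,0.1241,0.087],
    [0.435,-0.3667,0.1717,0.1241,0.087],
    [0.435,-0.3667,0.1717,0.1241,0.087],
    [0.435,-0.3667,0.1717,0.1241,0.087],
  ],
  clamp_n=20,
)

```text
time: 2.2
ee_pos: [0.3948, -0.2772, 0.12]
eef_rot: [1.0, -0.001, 0.0, 0.0]
ft_force: [0.1, 0.1, 0.1]
width: 0.0867
grip_force: 0.0
```

```bash
python3 - <<'E'
from h import *
c=r.camera("wrist"); cv2.imwrite("pics/w1.png",c["img"][:,:,::-1]); print(c["fx"],c["cx"],c["cy"],c["pose"].round(3).tolist())
def eq(c,u,v,z):
    a=np.array([u-c["cx"],v-c["cy"]]); rr=np.linalg.norm(a); t=rr/c["fx"]; d=np.r_[a/rr*np.sin(t),np.cos(t)]
    d=c["pose"][:3,:3]@d; p=c["pose"][:3,3]; return p+d*(z-p[2])/d[2]
for d in r.recognise("wrist","coupler"): print(d["p"],eq(c,d["position"][0]*560,d["position"][1]*420,.02))
go(.395,-.275,.011,90)
E
```

```text
325.19226210127806 279.52900372815134 210.2565683520257 [[-0.003, -0.966, -0.257, 0.464], [-1.0, 0.003, -0.001, -0.276], [0.002, 0.257, -0.966, 0.283], [0.0, 0.0, 0.0, 1.0]]
0.56 [ 0.39508224 -0.27737633  0.02      ]
shift [ 1.000e-04 -1.900e-03  1.089e-01] turn -0.003 | now [ 0.3949 -0.2769  0.1199] closing yaw -90.1 tilt [ 0.     0.001 -1.   ] q7 -1.09 w 0.0869 t 2.3
```

View pics/w1.png

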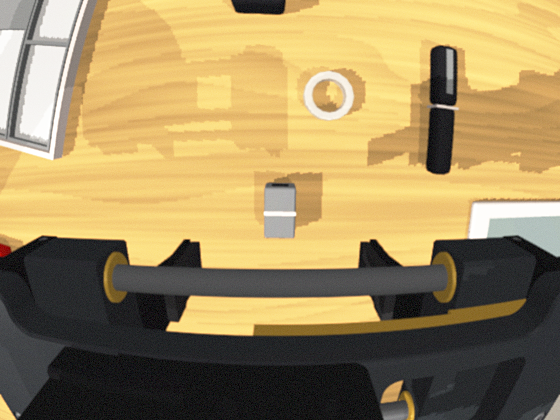

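Wrist view: coupler at (280,211), square with the fingers and centred between them. Descend, close and lift.

To row units: 0.109 m / 0.6 = 0.1817, 0.09 m / 0.6 = 0.15.

jog_arm(
  ticks=[
    [0,0,0.0833,0,0.087],
    [0,0,0.15,0,0.087],
    [0,0,0.1817,0,0.087],
    [0,0,0.1817,0,0.087],
    [0,0,0.1817,0,0],
    [0,0,0.1817,0,0],
    [0,0,0.1817,0,0],
    [0,0,0.1817,0,0],
    [0,0,0.1817,0,0],
    [0,0,0.1333,0,0],
    [0,0,0.0667,0,0],
    [0,0,0.0667,0,0],
  ],
  clamp_n=20,
)

```text
time: 3.5
ee_pos: [0.3981, -0.2771, 0.0844]
eef_rot: [1.0, -0.0, 0.003, 0.002]
ft_force: [0.4, -0.5, -0.1]
width: 0.0312
grip_force: 0.0
```

```bash
python3 -c "
from h import *
go(.598,-.055,.08,74.8)"
```

```text
shift [ 0.1998 -0.2221  0.0047] turn 0.265 | now [ 0.3981 -0.2771  0.0844] closing yaw -90.0 tilt [ 0.007  0.005 -1.   ] q7 -1.1 w 0.0312 t 3.5
```

Fingers were still closing when it lifted; go back down with less opening and close longer.

jog_arm(
  ticks=[
    [0,0,0,0,0.055],
    [0,0,0,0,0.055],
    [0,0,0,0,0.055],
  ],
  clamp_n=20,
)

```text
time: 3.8
ee_pos: [0.3947, -0.2751, 0.0785]
eef_rot: [1.0, -0.0, -0.001, -0.0]
ft_force: [0.8, -0.0, -0.0]
width: 0.0474
grip_force: 0.0
```

```bash
python3 - <<'E'
from h import *
c=r.camera("top")
for d in r.regions_of("top","coupler"): print(d["p"],rect(c,d["pixels"],.016))
c=r.camera("wrist");cv2.imwrite("pics/w2.png",c["img"][:,:,::-1])
go(.395,-.277,.011,90)
E
```

```text
shift [0.0001 0.0019 0.0679] turn -0.0 | now [ 0.395  -0.2752  0.0789] closing yaw -90.0 tilt [-0.001 -0.001 -1.   ] q7 -1.1 w 0.0531 t 3.95
```

View pics/w2.png

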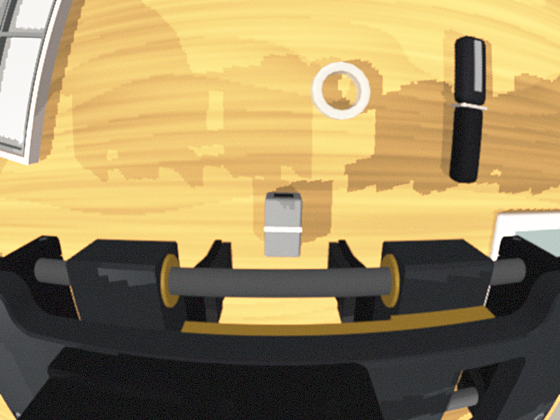

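Coupler untouched at (283,225), still between the fingers.

To row units: 0.068 m / 0.6 = 0.1133, 0.04 m / 0.6 = 0.0667.

jog_arm(
  ticks=[
    [0,0.0033,0.0667,0,0.053],
    [0,0.0033,0.1133,0,0.053],
    [0,0.0033,0.1133,0,0.053],
    [0,0.0033,0.1133,0,0],
    [0,0.0033,0.1133,0,0],
    [0,0.0033,0.1133,0,0],
    [0,0.0033,0.1133,0,0],
    [0,0.0033,0.1133,0,0],
    [0,0.0033,0.1133,0,0],
  ],
  clamp_n=20,
)

```text
time: 4.85
ee_pos: [0.3958, -0.2778, 0.0124]
eef_rot: [1.0, -0.0, 0.001, 0.0]
ft_force: [-0.7, 1.6, 7.2]
width: 0.026
grip_force: 20.0
```

jog_arm(
  ticks=[
    [0,0,-0.0667,0,0],
    [0,0,-0.1167,0,0],
    [0,0,-0.1167,0,0],
  ],
)

```text
time: 5.15
ee_pos: [0.3976, -0.2788, 0.0856]
eef_rot: [1.0, -0.0, 0.003, 0.002]
ft_force: [-0.2, -0.1, -1.5]
width: 0.0259
grip_force: 20.0
```

```bash
python3 -c "
from h import *
go(.598,-.055,.08,74.8)"
```

```text
shift [ 0.2003 -0.2239  0.0058] turn 0.265 | now [ 0.3976 -0.2788  0.0856] closing yaw -90.0 tilt [ 0.006  0.004 -1.   ] q7 -1.1 w 0.0259 t 5.15
```

To row units: -0.222 m / 0.6 = -0.37, 0.203 m / 0.6 = 0.3383, 0.265 rad / 3.1416 = 0.0844.

jog_arm(
  ticks=[
    [0.3383,-0.37,0,0.0844,0],
    [0.3383,-0.37,0,0.0844,0],
    [0.3383,-0.37,0,0.0844,0],
    [0.3383,-0.37,0,0.0844,0],
    [0.3383,-0.37,0,0.0844,0],
    [0.3383,-0.37,0,0.0844,0],
    [0.3383,-0.37,0,0.0844,0],
    [0.3383,-0.37,0,0.0844,0],
    [0.3383,-0.37,0,0.0844,0],
    [0.3383,-0.37,0,0.0844,0],
  ],
)

```text
time: 6.15
ee_pos: [0.5975, -0.0575, 0.0813]
eef_rot: [0.991, -0.133, -0.0, 0.001]
ft_force: [-0.2, -0.2, -1.2]
width: 0.0259
grip_force: 20.0
```

```bash
python3 -c "
from h import *
go(.598,-.055,.0195,74.8)"
```

```text
shift [-0.0001 -0.0027  0.0618] turn -0.002 | now [ 0.5975 -0.0575  0.0813] closing yaw -105.3 tilt [-0.001  0.001 -1.   ] q7 -1.95 w 0.0259 t 6.15
```

To row units: 0.062 m / 0.6 = 0.1033, 0.06 m / 0.6 = 0.1.

jog_arm(
  ticks=[
    [0,-0.0042,0.05,0,0],
    [0,-0.0042,0.0833,0,0],
    [0,-0.0042,0.1,0,0],
    [0,-0.0042,0.1033,0,0],
    [0,-0.0042,0.1033,0,0],
  ],
)

```text
time: 6.65
ee_pos: [0.599, -0.0539, 0.0199]
eef_rot: [0.991, -0.133, 0.0, 0.0]
ft_force: [-0.7, -0.4, 0.2]
width: 0.0258
grip_force: 20.0
```

jog_arm(
  ticks=[
    [0,0,0,0,0.05],
    [0,0,0,0,0.05],
    [0,0,0,0,0.05],
    [0,0,-0.0167,0,0.05],
    [0,0,-0.0833,0,0.06],
    [0,0,-0.1667,0,0.07],
    [0,0,-0.1667,0,0.07],
  ],
)

```text
time: 7.35
ee_pos: [0.6031, -0.0529, 0.1276]
eef_rot: [0.991, -0.132, 0.006, -0.0]
ft_force: [0.1, 0.0, -0.3]
width: 0.0656
grip_force: 0.0
```

```bash
python3 -c "
from h import *
go(.598,-.262,.13,85.5)"
```

```text
shift [ 0.0499  0.2032 -0.0023] turn -0.187 | now [ 0.6031 -0.0529  0.1276] closing yaw -105.2 tilt [ 0.011 -0.002 -1.   ] q7 -1.94 w 0.0656 t 7.35
```

To row units: 0.2 m / 0.6 = 0.3333, 0.054 m / 0.6 = 0.09, -0.187 rad / 3.1416 = -0.0595.

jog_arm(
  ticks=[
    [0.09,0.3333,0,-0.0595,0.087],
    [0.09,0.3333,0,-0.0595,0.087],
    [0.09,0.3333,0,-0.0595,0.087],
    [0.09,0.3333,0,-0.0595,0.087],
    [0.09,0.3333,0,-0.0595,0.087],
    [0.09,0.3333,0,-0.0595,0.087],
    [0.09,0.3333,0,-0.0595,0.087],
    [0.09,0.3333,0,-0.0595,0.087],
  ],
  clamp_n=30,
)

```text
time: 8.15
ee_pos: [0.5994, -0.2576, 0.1199]
eef_rot: [0.999, -0.038, 0.0, -0.0]
ft_force: [0.6, 0.6, -0.1]
width: 0.0872
grip_force: 0.0
```

```bash
python3 - <<'E'
from h import *
c=r.camera("wrist"); cv2.imwrite("pics/w3.png",c["img"][:,:,::-1])
t=r.camera("top"); print([ (d["p"],proj(t,np.array(d["position"])*[560,420],.02)) for d in r.recognise("top","coupler")])
go(.598,-.262,.012,85.5)
E
```

```text
[(0.76, array([[ 0.59441806, -0.06160681]])), (0.54, array([[ 0.57941838, -0.25638061]]))]
shift [-0.001   0.0034  0.1078] turn 0.002 | now [ 0.5992 -0.2587  0.1198] closing yaw -94.4 tilt [ 0. -0. -1.] q7 -1.42 w 0.087 t 8.3
```

View pics/w3.png

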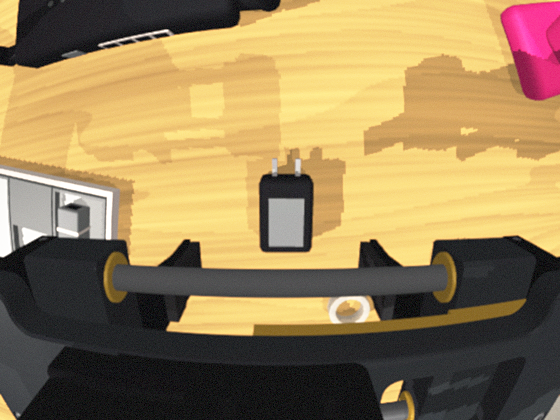

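Adapter at (286,212), prongs up at (286,165), square with the fingers; the coupler shows inside its compartment at (72,217).

jog_arm(
  ticks=[
    [-0.0017,0.0058,0.0833,0,0.087],
    [-0.0017,0.0058,0.15,0,0.087],
    [-0.0017,0.0058,0.1783,0,0.087],
    [-0.0017,0.0058,0.1783,0,0.087],
    [-0.0017,0.0058,0.1783,0,0],
    [-0.0017,0.0058,0.1783,0,0],
    [-0.0017,0.0058,0.1783,0,0],
    [-0.0017,0.0058,0.1783,0,0],
    [-0.0017,0.0058,0.1783,0,0],
    [-0.0017,0.0058,0.1783,0,0],
    [-0.0017,0.0058,0.1783,0,0],
  ],
  clamp_n=30,
)

```text
time: 9.4
ee_pos: [0.5976, -0.2636, 0.0128]
eef_rot: [0.999, -0.039, 0.0, 0.0]
ft_force: [-0.9, 0.2, 1.2]
width: 0.0437
grip_force: 30.0
```

```bash
python3 -c "
from h import *
go(.516,-.032,.09,74.8)"
```

```text
shift [-0.0994 -0.2245 -0.0773] turn 0.187 | now [ 0.5976 -0.2636  0.0128] closing yaw -94.5 tilt [ 0.  0. -1.] q7 -1.44 w 0.0437 t 9.4
```

To row units: -0.2245 m / 0.6 = -0.3742, -0.1 m / 0.6 = -0.1667, 0.187 rad / 3.1416 = 0.0595.

jog_arm(
  ticks=[
    [0,0,-0.0667,0,0],
    [0,0,-0.1283,0,0],
    [-0.1667,-0.3742,-0.1283,0.0595,0],
    [-0.1667,-0.3742,-0.1283,0.0595,0],
    [-0.1667,-0.3742,-0.1283,0.0595,0],
    [-0.1667,-0.3742,-0.1283,0.0595,0],
    [-0.1667,-0.3742,-0.1283,0.0595,0],
    [-0.1667,-0.3742,-0.1283,0.0595,0],
    [-0.1667,-0.3742,-0.1283,0.0595,0],
    [-0.1667,-0.3742,-0.1283,0.0595,0],
    [-0.1667,-0.3742,-0.1283,0.0595,0],
  ],
)

```text
time: 10.5
ee_pos: [0.5156, -0.0335, 0.0894]
eef_rot: [0.991, -0.133, -0.0, 0.0]
ft_force: [-0.2, -0.2, -1.4]
width: 0.0435
grip_force: 30.0
```

```bash
python3 -c "
from h import *
go(.516,-.032,.0200,74.8)"
```

```text
shift [ 0.     -0.0016  0.0694] turn -0.002 | now [ 0.5156 -0.0335  0.0894] closing yaw -105.3 tilt [-0.  0. -1.] q7 -1.96 w 0.0435 t 10.5
```

To row units: 0.0695 m / 0.6 = 0.1158, 0.068 m / 0.6 = 0.1133.

jog_arm(
  ticks=[
    [0,-0.0025,0.0667,0,0],
    [0,-0.0025,0.1,0,0],
    [0,-0.0025,0.1133,0,0],
    [0,-0.0025,0.1158,0,0],
    [0,-0.0025,0.1158,0,0],
  ],
)

```text
time: 11.0
ee_pos: [0.5162, -0.0311, 0.0204]
eef_rot: [0.991, -0.133, 0.0, -0.0]
ft_force: [0.1, 0.0, -1.7]
width: 0.044
grip_force: 30.0
```

jog_arm(
  ticks=[
    [0,0,0,0,0.06],
    [0,0,0,0,0.06],
    [0,0,0,0,0.06],
    [0,0,-0.0167,0,0.06],
    [0,0,-0.0833,0,0.06],
    [0,0,-0.1667,0,0.06],
    [0,0,-0.1667,0,0.06],
    [0,0,-0.1667,0,0.06],
  ],
)

```text
time: 11.8
ee_pos: [0.5167, -0.0306, 0.1221]
eef_rot: [0.991, -0.132, 0.002, 0.0]
ft_force: [0.6, -0.3, -0.9]
width: 0.0599
grip_force: 0.0
```

```bash
python3 -c "
from h import *
go(.382,.268,.12,58)
go(.481,.403,.12,104)"
```

```text
shift [-0.2083 -0.2529  0.0014] turn 0.293 | now [ 0.5167 -0.0306  0.1221] closing yaw -105.2 tilt [ 0.004 -0.    -1.   ] q7 -1.94 w 0.0599 t 11.8
shift [-0.1481 -0.4091  0.0017] turn -0.51 | now [ 0.5167 -0.0306  0.1221] closing yaw -105.2 tilt [ 0.004 -0.    -1.   ] q7 -1.94 w 0.0599 t 11.8
```

To row units: -0.253 m / 0.6 = -0.4217, -0.208 m / 0.6 = -0.3467, -1.7 rad / 3.1416 = -0.5411.

jog_arm(
  ticks=[
    [-0.3467,-0.4217,0,-0.5411,0.06],
    [-0.3467,-0.4217,0,-0.5411,0.06],
    [-0.3467,-0.4217,0,-0.5411,0.06],
    [-0.3467,-0.4217,0,-0.5411,0.06],
    [-0.3467,-0.4217,0,-0.5411,0.06],
    [-0.3467,-0.4217,0,-0.5411,0.06],
    [-0.3467,-0.4217,0,-0.5411,0.06],
    [-0.3467,-0.4217,0,-0.5411,0.06],
    [-0.3467,-0.4217,0,-0.5411,0.06],
    [-0.3467,-0.4217,0,-0.5411,0.06],
    [-0.3467,-0.4217,0,-0.5411,0.06],
    [-0.3467,-0.4217,0,-0.5411,0.06],
  ],
  clamp_n=20,
)

```text
time: 13.0
ee_pos: [0.3806, 0.2677, 0.1192]
eef_rot: [0.752, 0.66, -0.001, -0.0]
ft_force: [0.5, -0.3, 0.8]
width: 0.0599
grip_force: 0.0
```

jog_arm(
  ticks=[
    [0,0,0,-0.3661,0.06],
    [0,0,0,-0.3661,0.06],
    [0,0,0,-0.3661,0.06],
    [0,0,0,-0.3661,0.06],
    [0,0,0,-0.3661,0.06],
    [0,0,0,-0.3661,0.06],
    [0,0,0,-0.3661,0.06],
    [0,0,0,-0.3661,0.06],
    [0,0,0,-0.3661,0.06],
  ],
)

```text
time: 13.9
ee_pos: [0.3807, 0.2677, 0.1193]
eef_rot: [0.274, 0.962, -0.0, -0.001]
ft_force: [-0.8, -0.0, 0.9]
width: 0.06
grip_force: 0.0
```

```bash
python3 - <<'E'
from h import *
c=r.camera("wrist"); cv2.imwrite("pics/w4.png",c["img"][:,:,::-1])
go(.382,.268,.011,58)
E
```

```text
shift [-0.0009  0.001   0.1085] turn -0.001 | now [0.3808 0.2677 0.1195] closing yaw 58.0 tilt [ 0.001 -0.001 -1.   ] q7 0.17 w 0.0597 t 13.95
```

View pics/w4.png

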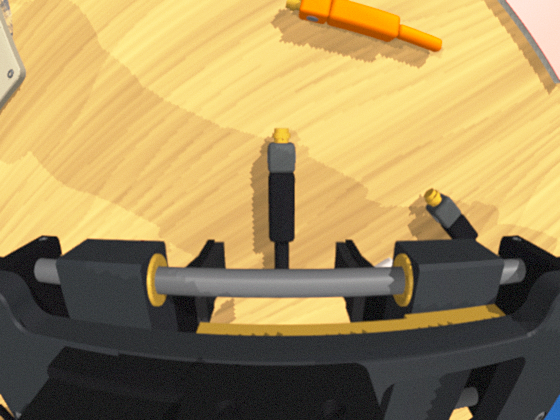

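Long antenna lies straight along column 282, brass end at (281,134), sleeve at rows 172–240 under the grasp. Descend and grip.

To row units: 0.108 m / 0.6 = 0.18, 0.09 m / 0.6 = 0.15.

jog_arm(
  ticks=[
    [-0.0017,0.0017,0.0833,0,0.06],
    [-0.0017,0.0017,0.15,0,0.06],
    [-0.0017,0.0017,0.18,0,0.06],
    [-0.0017,0.0017,0.18,0,0.06],
    [-0.0017,0.0017,0.18,0,0],
    [-0.0017,0.0017,0.18,0,0],
    [-0.0017,0.0017,0.18,0,0],
    [-0.0017,0.0017,0.18,0,0],
    [-0.0017,0.0017,0.18,0,0],
    [-0.0017,0.0017,0.18,0,0],
    [-0.0017,0.0017,0.18,0,0],
  ],
  clamp_n=20,
)

```text
time: 15.05
ee_pos: [0.3829, 0.2684, 0.0123]
eef_rot: [0.275, 0.961, -0.0, 0.0]
ft_force: [-0.3, -1.5, 4.7]
width: 0.022
grip_force: 20.0
```

```bash
python3 -c "
from h import *
go(.583,.090,.09,74.8)"
```

```text
shift [-0.2642 -0.0456 -0.0776] turn -0.292 | now [0.3829 0.2684 0.0123] closing yaw 58.1 tilt [-0.001  0.    -1.   ] q7 0.01 w 0.022 t 15.05
```

To row units: -0.264 m / 0.6 = -0.44, -0.078 m / 0.6 = -0.13, -0.292 rad / 3.1416 = -0.0929.

jog_arm(
  ticks=[
    [0,0,-0.0667,0,0],
    [0,0,-0.13,0,0],
    [-0.44,-0.0758,-0.13,-0.0929,0],
    [-0.44,-0.0758,-0.13,-0.0929,0],
    [-0.44,-0.0758,-0.13,-0.0929,0],
    [-0.44,-0.0758,-0.13,-0.0929,0],
    [-0.44,-0.0758,-0.13,-0.0929,0],
    [-0.44,-0.0758,-0.13,-0.0929,0],
    [-0.44,-0.0758,-0.13,-0.0929,0],
    [-0.44,-0.0758,-0.13,-0.0929,0],
    [-0.44,-0.0758,-0.13,-0.0929,0],
  ],
)

```text
time: 16.15
ee_pos: [0.5818, 0.0916, 0.09]
eef_rot: [0.131, 0.991, 0.0, -0.0]
ft_force: [-0.7, 0.7, -0.1]
width: 0.0217
grip_force: 20.0
```

```bash
python3 -c "
from h import *
go(.583,.09,.0197,74.8)"
```

```text
shift [-0.0016 -0.0013  0.0703] turn 0.002 | now [0.5818 0.0916 0.09  ] closing yaw 74.9 tilt [ 0.001  0.    -1.   ] q7 0.79 w 0.0217 t 16.15
```

To row units: 0.07 m / 0.6 = 0.1167, 0.068 m / 0.6 = 0.1133.

jog_arm(
  ticks=[
    [-0.0025,-0.0017,0.0667,0,0],
    [-0.0025,-0.0017,0.1,0,0],
    [-0.0025,-0.0017,0.1133,0,0],
    [-0.0025,-0.0017,0.1167,0,0],
    [-0.0025,-0.0017,0.1167,0,0],
  ],
)

```text
time: 16.65
ee_pos: [0.5842, 0.0896, 0.021]
eef_rot: [0.132, 0.991, 0.0, 0.001]
ft_force: [0.3, 0.2, 0.1]
width: 0.0222
grip_force: 20.0
```

jog_arm(
  ticks=[
    [0,0,0,0,0.045],
    [0,0,0,0,0.045],
    [0,0,0,0,0.045],
    [0,0,-0.0167,0,0.045],
    [0,0,-0.0833,0,0.06],
    [0,0,-0.1667,0,0.06],
    [0,0,-0.1667,0,0.06],
    [0,0,-0.1667,0,0.06],
  ],
)

```text
time: 17.45
ee_pos: [0.5848, 0.0891, 0.122]
eef_rot: [0.132, 0.991, 0.0, 0.002]
ft_force: [-0.1, -0.5, -0.5]
width: 0.0592
grip_force: 0.0
```

```bash
python3 -c "
from h import *
go(.481,.403,.12,104)"
```

```text
shift [0.1824 0.2758 0.0016] turn -0.509 | now [0.5848 0.0891 0.122 ] closing yaw 74.8 tilt [-0.003  0.001 -1.   ] q7 0.81 w 0.0592 t 17.45
```

To row units: 0.276 m / 0.6 = 0.46, 0.182 m / 0.6 = 0.3033, -0.509 rad / 3.1416 = -0.162.

jog_arm(
  ticks=[
    [0.3033,0.46,0,-0.162,0.06],
    [0.3033,0.46,0,-0.162,0.06],
    [0.3033,0.46,0,-0.162,0.06],
    [0.3033,0.46,0,-0.162,0.06],
    [0.3033,0.46,0,-0.162,0.06],
    [0.3033,0.46,0,-0.162,0.06],
    [0.3033,0.46,0,-0.162,0.06],
    [0.3033,0.46,0,-0.162,0.06],
    [0.3033,0.46,0,-0.162,0.06],
    [0.3033,0.46,0,-0.162,0.06],
  ],
  clamp_n=20,
)

```text
time: 18.45
ee_pos: [0.4812, 0.4014, 0.1192]
eef_rot: [-0.121, 0.993, -0.001, -0.0]
ft_force: [-0.3, -0.6, -0.4]
width: 0.0601
grip_force: 0.0
```

```bash
python3 - <<'E'
from h import *
c=r.camera("wrist"); cv2.imwrite("pics/w5.png",c["img"][:,:,::-1])
go(.481,.403,.011,104)
E
```

```text
shift [-0.      0.002   0.1084] turn -0.002 | now [0.4815 0.4012 0.1194] closing yaw 103.9 tilt [ 0.    -0.001 -1.   ] q7 0.71 w 0.06 t 18.5
```

View pics/w5.png

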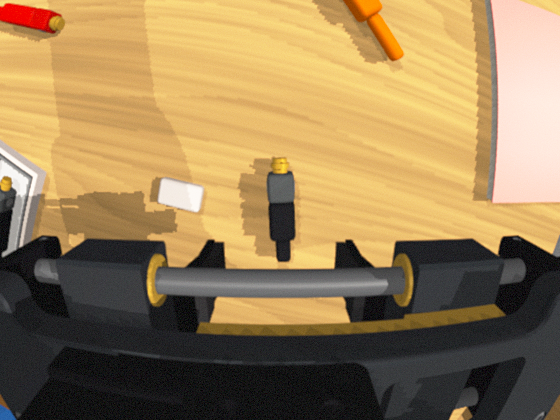

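Short antenna at (281,209), brass end up at (280,165); well centred, with the white block clear at (180,194).

To row units: 0.108 m / 0.6 = 0.18, 0.09 m / 0.6 = 0.15, -0.04 rad / 3.1416 = -0.0127.

jog_arm(
  ticks=[
    [0,0.0017,0.0833,-0.0127,0.06],
    [0,0.0017,0.15,-0.0127,0.06],
    [0,0.0017,0.18,-0.0127,0.06],
    [0,0.0017,0.18,-0.0127,0.06],
    [0,0.0017,0.18,-0.0127,0],
    [0,0.0017,0.18,-0.0127,0],
    [0,0.0017,0.18,-0.0127,0],
    [0,0.0017,0.18,-0.0127,0],
    [0,0.0017,0.18,-0.0127,0],
    [0,0.0017,0.18,-0.0127,0],
    [0,0.0017,0.18,-0.0127,0],
  ],
  clamp_n=20,
)

```text
time: 19.6
ee_pos: [0.4804, 0.404, 0.0123]
eef_rot: [-0.142, 0.99, -0.0, 0.0]
ft_force: [-0.0, -0.7, 3.6]
width: 0.0215
grip_force: 20.0
```

```bash
python3 -c "
from h import *
go(.543,.031,.1,74.8)"
```

```text
shift [ 0.0445 -0.3755 -0.0877] turn 0.549 | now [0.4804 0.404  0.0123] closing yaw 106.3 tilt [-0. -0. -1.] q7 0.68 w 0.0215 t 19.6
```

To row units: -0.3755 m / 0.6 = -0.6258, -0.088 m / 0.6 = -0.1467, 0.549 rad / 3.1416 = 0.1748.

jog_arm(
  ticks=[
    [0,0,-0.0667,0,0],
    [0,0,-0.1467,0,0],
    [0.0742,-0.6258,-0.1467,0.1748,0],
    [0.0742,-0.6258,-0.1467,0.1748,0],
    [0.0742,-0.6258,-0.1467,0.1748,0],
    [0.0742,-0.6258,-0.1467,0.1748,0],
    [0.0742,-0.6258,-0.1467,0.1748,0],
    [0.0742,-0.6258,-0.1467,0.1748,0],
    [0.0742,-0.6258,-0.1467,0.1748,0],
    [0.0742,-0.6258,-0.1467,0.1748,0],
    [0.0742,-0.6258,-0.1467,0.1748,0],
    [0.0742,-0.6258,-0.1467,0.1748,0],
  ],
)

```text
time: 20.8
ee_pos: [0.5428, 0.0308, 0.1]
eef_rot: [0.133, 0.991, 0.0, -0.0]
ft_force: [0.4, 0.4, 0.2]
width: 0.0216
grip_force: 20.0
```

```bash
python3 -c "
from h import *
go(.543,.031,.0197,74.8)"
```

```text
shift [-0.0002  0.0002  0.0803] turn -0.001 | now [0.5428 0.0308 0.1   ] closing yaw 74.8 tilt [ 0.  0. -1.] q7 0.92 w 0.0216 t 20.8
```

To row units: 0.08 m / 0.6 = 0.1333, 0.078 m / 0.6 = 0.13.

jog_arm(
  ticks=[
    [0,0,0.0667,0,0],
    [0,0,0.1167,0,0],
    [0,0,0.13,0,0],
    [0,0,0.1333,0,0],
    [0,0,0.1333,0,0],
  ],
)

```text
time: 21.3
ee_pos: [0.5433, 0.0322, 0.0209]
eef_rot: [0.131, 0.991, 0.0, 0.0]
ft_force: [0.0, 0.8, 0.5]
width: 0.0216
grip_force: 20.0
```

jog_arm(
  ticks=[
    [0,0,0,0,0.04],
    [0,0,0,0,0.04],
    [0,0,0,0,0.04],
    [0,0,-0.0167,0,0.04],
    [0,0,-0.0833,0,0.04],
    [0,0,-0.1667,0,0.04],
    [0.1667,0.0833,-0.2,0,0.06],
    [0.3333,0.25,-0.2,0,0.06],
    [0.3333,0.4167,-0.2,0,0.06],
    [0.3333,0.4167,-0.2,0,0.06],
    [0.3333,0.4167,-0.2,0,0.06],
    [0.3333,0.4167,-0.2,0,0.06],
  ],
)

```text
time: 22.5
ee_pos: [0.4225, 0.2985, 0.1402]
eef_rot: [0.132, 0.991, 0.0, 0.001]
ft_force: [0.8, -0.5, -0.3]
width: 0.0597
grip_force: 0.0
```

```bash
python3 - <<'E'
from h import *
print(r.read_state()["ee_pos"])
c=r.camera("top"); A=np.radians(-15.2); M=np.array([[np.cos(A),np.sin(A)],[-np.sin(A),np.cos(A)]])
for l,o,z in(("antenna_long",(583,90),.02),("antenna_short",(567,24),.02),("adapter",(548,-41),.03),("coupler",(548,-41),.025),("marker",(486,-423),.014),("battery_pack",(597,272),.02)):
    for d in r.regions_of("top",l):
        x,y,a,b,t,m=rect(c,d["pixels"],z); print(l,round(d["p"],2),"size %.0f %.0f yaw %.1f"%(a,b,t),"in frame",(M@(np.array([x,y])-o)).round(),"world",round(x),round(y))
cv2.imwrite("pics/end.png",cv2.resize(c["img"][160:280,190:350,::-1],(800,600),interpolation=cv2.INTER_CUBIC))
E
```

```text
[0.42253096 0.29845494 0.14016807]
antenna_long 0.87 size 140 26 yaw 83.3 in frame [-230.  -73.] world 342 80
antenna_long 0.83 size 144 31 yaw -34.5 in frame [238.  98.] world 839 122
antenna_long 0.78 size 142 29 yaw -16.6 in frame [ 1. -0.] world 584 89
antenna_long 0.59 size 102 22 yaw 48.0 in frame [-389.  220.] world 266 405
antenna_short 0.79 size 94 28 yaw -17.1 in frame [-24.   2.] world 544 32
adapter 0.66 size 69 45 yaw -15.0 in frame [-34.   2.] world 516 -30
coupler 0.7 size 49 28 yaw -14.8 in frame [50.  2.] world 596 -52
marker 0.97 size 121 28 yaw -1.1 in frame [1. 2.] world 488 -422
battery_pack 0.62 size 74 52 yaw 2.5 in frame [ 2. -1.] world 599 270
```

View pics/end.png

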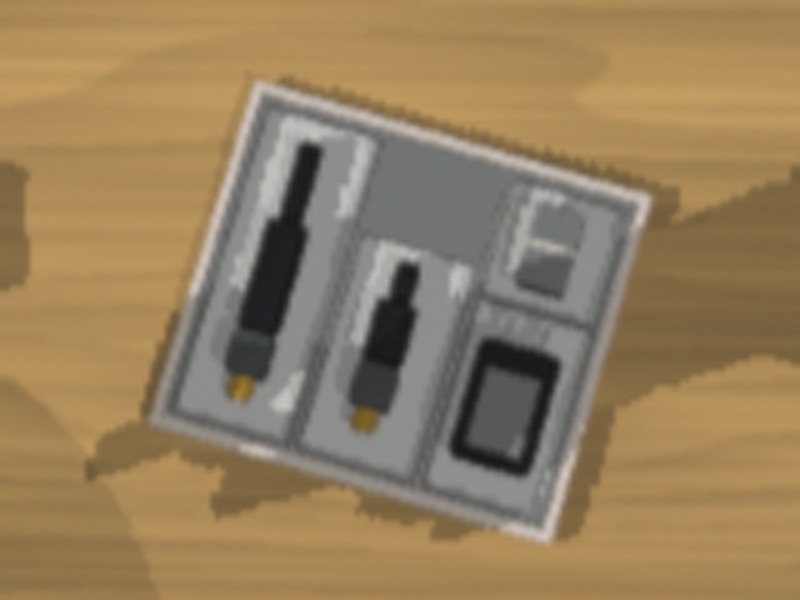

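All four lie flat inside their compartments: long antenna (270,270), short antenna (385,350), adapter (505,405), coupler (550,250). Each is within 2 mm of its centre. The marker and battery pack have not moved.

```bash
python3 -c "
from bench import r
print(r.close_job())"
```

```text
the job is handed in; nothing more can be done
None
```

I packed all four accessories flat in their compartments, each measuring about 2 mm from its centre in the last top picture, left the marker and battery pack where they lay, and handed the job in at about 23 s; no verdict was returned.

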